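# Close the battery link and torque its clamp bolt to the click

## Task

On the battery module, swing the copper link fully home round the clamp bolt by its black post. Then pull the click wrench that already sits on that bolt clockwise (seen from above) until it breaks over with a felt click, stop at once without driving the handle on through its break-over travel, and let go. Leave the other things on the bench where they are.

Things in the scene. Friction and masses are not known exactly. Their poses are not given: they have to be found in the camera images.
- module: battery module, a grey box 150 x 250 mm, 50 mm tall, fixed to the bench. Origin: on its underside, straight below the clamp bolt. y runs along its long side from the clamp bolt to the link's pivot, x across it, z up. Its edges are 75 mm either side of the bolt in x, 60 mm on the -y side and 190 mm on the +y side
- bolt_axis (a point): fixed point on the clamp bolt's vertical axis, 95 mm above the bench (wrench height); axes as the module's. The bolt turns stiffly (about 1.6 N m friction at first, rising by some 4 N m per rad) and stays where it is turned to. How far it must turn before the click differs each time (about 0.2 to 0.5 rad) and cannot be seen
- link_pivot (a point): fixed point on the vertical axis about which the copper link swings, 95 mm above the bench, 120 mm from bolt_axis along the module's y; axes as the module's
- link_post (a point): centre of the black upright post on the link, 65 mm from the pivot: 18 mm in diameter, from 72 to 117 mm above the bench (this point: 95 mm). The link is a flat copper bar 30 mm wide, 5 mm thick, top 66 mm above the bench, with a notch at its tip that takes the bolt. The post can be pinched from above or pushed sideways; it drags with about 4 N
- link (a joint): swing of the link: 0 rad is fully home (the link points along the module's -y at the bolt, against a solid stop), larger is more open, turned towards the module's -x. At angle q the post stands at pivot + 65 mm * (-sin q, -cos q) in the module's axes. It starts 0.5 to 0.95 rad open and stays where it is left
- wrench_neck (a point): neck pivot of the wrench, 30 mm from bolt_axis, 95 mm above the bench; it turns with the wrench head: x points outward from the bolt along the straight wrench, z up. The steel head (38 mm round, top 109 mm above the bench) stays on the bolt. The wrench starts pointing roughly along the module's -y, away from the link
- wrench_grip (a point): middle of the rubber sleeve on the wrench handle, 200 mm from bolt_axis (170 mm from the neck pivot), on the handle's axis, 95 mm above the bench; x along the handle away from the bolt, z up. The wrench lies level. The sleeve is a round bar 25 mm in diameter, 100 mm long (152 to 252 mm from the bolt), free below and on both sides
- wrench_handle: the handle, origin at the neck pivot. Pulled clockwise at the sleeve's middle, it turns the bolt against 8 N rising to 15 N (a firm grip reads some N less); then the neck breaks over: the handle yields to the head and the force falls below half over 15 mm. Yielding over 6 mm is the click; past 20 mm the force climbs again, past 25 mm the bolt is overtightened. Let go, the neck springs straight
- screwdriver: bystander: loose screwdriver lying on the bench
- insulator: bystander: loose white ribbed ceramic insulator, 36 mm in diameter, 40 mm tall, standing on the bench; origin at the centre of its underside
- spare_socket: bystander: loose steel socket, 26 mm in diameter, 30 mm tall, standing on the bench; origin at the centre of its underside

How it is judged:
On the way, in this order (a step that is already met when the one before it is completed fails the run):
1. the copper link is swung fully home round the clamp bolt (value of joint link below 0.04 rad), for 0.2 s.
2. the wrench breaks over: the handle has yielded past the click at the neck (y of wrench_grip in the frame of wrench_neck below -0.006 m), for 0.05 s.
At the end, for the whole second after the job is handed in: The link is home (within 0.04 rad of its stop) and at rest, the wrench has clicked after that, and its handle is released and straight again (within 4 mm at the grip) (value of joint link below 0.04 rad and y of wrench_grip in the frame of wrench_neck above -0.004 m and velocity of joint link below 0.05 rad/s); the robot touches nothing.
It fails at once if the handle is driven on past the click, more than 25 mm (0.15 rad) through its break-over: bolt overtightened (y of wrench_grip in the frame of wrench_neck below -0.0254 m).
It fails at once if the wrench is clicked while the link is not home (y of wrench_grip in the frame of wrench_neck below -0.006 m and value of joint link above 0.06 rad).
It fails at once if a bystander is moved more than 30 mm (distance of any of screwdriver, insulator, spare_socket from where it was at the start of the episode above 0.03 m).
It also fails if it takes over 72 s, if anything falls off the work surface, if the arm or the gripper's body presses on something with over 40 N, if the wrist force passes 120 N, or if a joint passes its speed limit or range.

## Robot

A 6-joint arm with a two-finger parallel gripper is mounted at the origin on the work surface. World frame = base frame: x ahead of the robot, y to its left, z up, the work surface at z = 0. Lengths are in m, angles in rad, forces in N, time in s.
With the tool pointing down it reaches from about 0.425 to 0.95 m from the base axis. Payload 3.5 kg.
Tool frame: the origin (TCP) lies between the finger pads; the fingertips stand 17 mm ahead of it and the grasp point (between the pads) lies 2 mm behind it (manip.nose_length is the z of the fingertips in the tool frame, in m); z points along the fingers, y is the direction in which the jaws open and shut (so a half turn about z gives the same grasp; the last joint's range is limited). The gripper opens to 85 mm and grips with 20 to 120 N. Pads are 22 mm wide; open, the fingers measure 114 mm over their backs; the gripper's body (76 mm by 85 mm) begins 54 mm behind the grasp point. The pads swing forward as they close: fully open they stand 13 mm farther back than shut.
Start: joints at [1.114, 0.286, 1.577, -0, 1.279, -0.15], TCP at [0.204, 0.643, 0.248] pointing down, gripper open.
Joint ranges: [-2.77, 2.77], [-0.9, 2.22], [0.21, 2.48], [-1.53, 4.67], [0.24, 2.81], [-2.84, 2.84]. Speed limits (rad/s): [2.79, 2.79, 3.14, 3.14, 3.14, 3.14].

## Interface

Orientations are given as a rotation vector (axis times angle).
In Python, from rig import manip gives the robot as it stands.
- The arm moves only by the tool apply_moves, never from a script. Its argument "motion" is a list of rows, each a list of 6 numbers: the shift along the tool's x, y, z in cm, then the turn, a rotation vector about the tool's x, y, z in degrees. A call has 1 to 20 rows; each row is the pose to reach, as a shift and turn from the pose commanded when the call began, along the tool's axes at that moment; what a row does not reach only later rows make up. A row lasts 1/10 s, in which the tool goes at most 50 mm and 8.59 degrees, less where a joint would pass 70% of its speed; a pose out of reach is approached as far as the arm can. A call with a gripper value outside its range is refused whole. "fingers" is the opening, from 0 (shut) to 1 (fully open), set as the call begins (left out, the last holds). The fingers move at their own pace and stop on an object; "force" is the grip in N (left out, the last holds). Time passes only in rows, so rows that repeat a pose let the fingers close. It gives the time, the measured TCP pose, the force and the opening at its end, in the units of the state.
- manip.get_state(): the state, without advancing time (a new reading comes with each control period).
- manip.camera(name): name is "side" or "top"; returns a dict with "pixels" (384x512x3 uint8, red, green, blue), "fx", "fy", "cx", "cy" (pixels), "k1" (the pictures are not rectified: a ray, as slopes to the right and down, at radius r is drawn at 1 + k1 r^2 times it, then the intrinsics apply), "world_to_cam" (4x4, takes a point from world to camera coordinates). Camera axes: x right, y down, z forward; pixel columns grow to the right and rows downward; lengths in m; the calibration is good to about 2 mm. A picture is of the moment at which its call begins. There is no depth.
- manip.finish_job(): hands the job in, once; it reports no verdict.
The state is a dict: "t": time; "joints": joint angles; "joint_vel": joint speeds; "effort": joint torques, N m; "tool_pos": TCP position; "tool_rot": TCP orientation; "contact_force": force on the tool from outside, world axes, zero at the start; "ft_torque": the same for the moment, N m; "width": opening from 0.0 (shut) to 1.0 (fully open).
Only numpy, scipy, OpenCV 4.12 (cv2) and the standard library are available. Lean on these libraries where they do the work, as an engineer would, in place of code of your own. Each camera call takes 0.05 s, during which the arm holds its last target. There are 200 camera calls.

## Working session

There is one attempt and no reset: what is moved stays moved. The work goes in short steps, Python scripts to look and compute and a tool call to move; the robot and the scene stay as the last step left them, time stands still between calls to the robot, and variables do not carry over. Pictures are saved under pics/ and viewed, about 8 in all and at most 12, crops included, and the job is handed in when it is done.

Besides the shell and the picture viewer there is one more tool, called after "Request:" by a JSON object that holds its "api" and its "payload", one argument or row to a line. apply_moves: Moves the arm, as the interface text tells. Its arguments: {"type":"object","properties":{"motion":{"type":"array"},"fingers":{"type":"number"},"force":{"type":"number"}},"required":["motion"]}

```bash
mkdir -p pics; cat > h.py <<'E'
import numpy as np, cv2
from rig import manip
from scipy.spatial.transform import Rotation as R
def snap(n,f):
    c=manip.camera(n); cv2.imwrite(f,c["pixels"][:,:,::-1]); np.save(f+".npy",{k:v for k,v in c.items() if k!="pixels"},allow_pickle=True); return c
def load(f): return np.load(f+".npy",allow_pickle=True).item()
def px2w(c,u,v,z):
    xd=np.array([(u-c["cx"])/c["fx"],(v-c["cy"])/c["fy"]]); x=xd.copy()
    for _ in range(30): x=xd/(1+c["k1"]*(x@x))
    T=np.array(c["world_to_cam"]); Rm=T[:3,:3]; o=-Rm.T@T[:3,3]; d=Rm.T@np.array([*x,1])
    return o+d*(z-o[2])/d[2]
def w2px(c,p):
    T=np.array(c["world_to_cam"]); q=T[:3,:3]@np.array(p)+T[:3,3]; s=q[:2]/q[2]; s=s*(1+c["k1"]*(s@s))
    return np.array([c["fx"]*s[0]+c["cx"],c["fy"]*s[1]+c["cy"]])
E
python3 - <<'E'
from h import *
for n in ["top","side"]:
    c=snap(n,f"pics/{n}0.png"); T=np.array(c["world_to_cam"]); print(n,c["fx"],c["k1"],-T[:3,:3].T@T[:3,3],T[2,:3])
s=manip.get_state(); print(s); print(R.from_rotvec(s["tool_rot"]).as_matrix().round(3), manip.nose_length)
E
```

```text
top 423.35320316509507 0.017716804415342513 [0.37604124 0.00260682 1.3341749 ] [ 0.12987475  0.00579549 -0.99151347]
side 398.2135135295527 0.040752663757334925 [0.41427893 0.93361955 0.62308686] [ 0.11042841 -0.85530757 -0.50621589]
{'t': 0.1, 'joints': array([ 1.11401365e+00,  2.87124260e-01,  1.57804217e+00, -1.80286759e-05,
        1.27862761e+00, -1.49953908e-01]), 'joint_vel': array([-0.00079678, -0.00099287, -0.0036533 , -0.00153849, -0.00197916,
        0.00028267]), 'effort': array([ 5.51206176e-04, -4.07296336e+01, -2.93698043e+01, -1.92031216e-04,
        3.45258559e-03, -1.03898483e-05]), 'tool_pos': array([0.20356723, 0.64297567, 0.24704775]), 'tool_rot': array([-0.47997081, -3.10406078,  0.00330745]), 'contact_force': array([-0.21548888,  0.35896147, -0.70276062]), 'ft_torque': array([ 0.03364712,  0.00742361, -0.05789154]), 'width': 1.0046144306646316}
[[-0.953  0.302 -0.001]
 [ 0.302  0.953 -0.002]
 [ 0.    -0.002 -1.   ]] 0.017
```

View pics/top0.png

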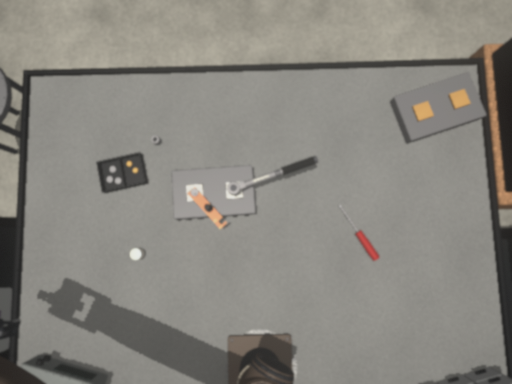

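View pics/side0.png

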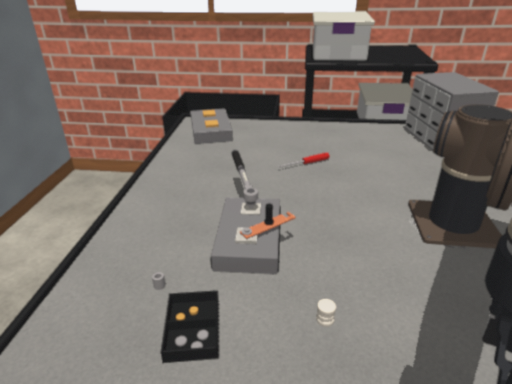

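The top view shows the module at about (214,192), the bolt and wrench head at (234,188), the link pivot at (194,192), the post near (208,208) and the sleeve near (299,166). The insulator is at (136,254), the socket at (156,140) and the screwdriver at (360,235). The side view shows the same layout. Next I'll zoom in to measure.

```bash
python3 - <<'E'
from h import *
a=cv2.imread("pics/top0.png")[140:240,165:325]; a=cv2.resize(a,None,fx=5,fy=5,interpolation=cv2.INTER_CUBIC)
cv2.imwrite("pics/topz.png",a)
b=cv2.imread("pics/side0.png")[145:275,200:310]; cv2.imwrite("pics/sidez.png",cv2.resize(b,None,fx=4.5,fy=4.5,interpolation=cv2.INTER_CUBIC))
E
```

```text
(no output)
```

View pics/topz.png

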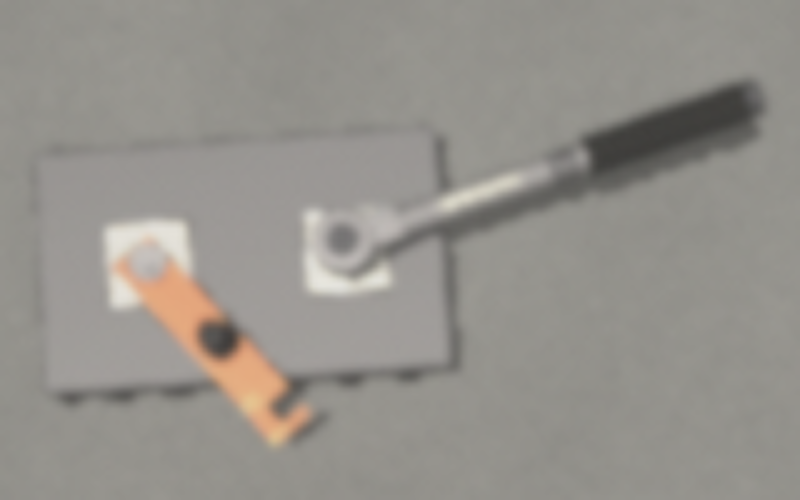

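View pics/sidez.png

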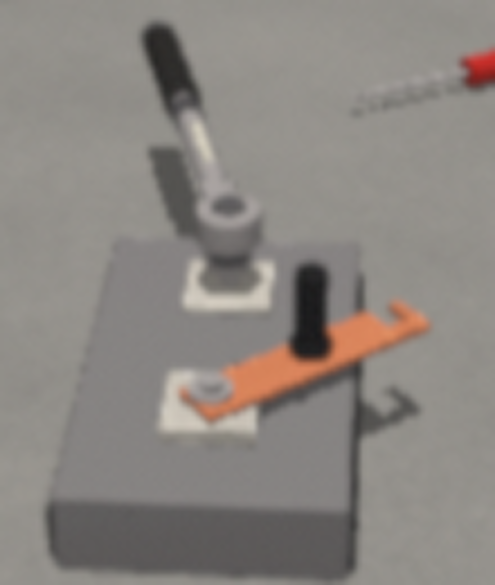

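```bash
cat > meas.py <<'E'
from h import *
t=load("pics/top0.png"); s=load("pics/side0.png")
tp=lambda u,v,z: px2w(t,165+(u-2)/5,140+(v-2)/5,z).round(4)
sp=lambda u,v,z: px2w(s,200+(u-1.75)/4.5,145+(v-1.75)/4.5,z).round(4)
if __name__=="__main__":
    P=[tp(*q,.05) for q in [(37,150),(440,128),(455,367),(48,390)]]; print("corners",P)
    print([np.linalg.norm(P[i][:2]-P[i-1][:2]).round(3) for i in range(4)])
    print("side corners",sp(115,240,.05),sp(360,243,.05),sp(50,500,.05),sp(357,512,.05))
    print("bolt",tp(343,238,.109),sp(230,208,.109)); print("pivot",tp(150,258,.07),sp(210,385,.07))
    print("post top",tp(216,334,.117),sp(313,270,.117))
    print("link tip", tp(296,418,.066))
    print("sleeve in",tp(588,158,.095),"end",tp(757,95,.095),sp(188,97,.095),sp(157,30,.095))
E
python3 meas.py
```

```text
corners [array([0.5979, 0.2546, 0.05  ]), array([0.6055, 0.0064, 0.05  ]), array([0.4582, 0.0007, 0.05  ]), array([0.4502, 0.2478, 0.05  ])]
[np.float64(0.148), np.float64(0.248), np.float64(0.147), np.float64(0.247)]
side corners [0.6085 0.0159 0.05  ] [0.4594 0.0035 0.05  ] [0.5961 0.261  0.05  ] [0.445  0.2534 0.05  ]
bolt [0.5312 0.0643 0.109 ] [0.5301 0.0694 0.109 ]
pivot [0.5269 0.1826 0.07  ] [0.5264 0.1848 0.07  ]
post top [0.4762 0.1381 0.117 ] [0.4769 0.1418 0.117 ]
link tip [0.429  0.0964 0.066 ]
sleeve in [ 0.5772 -0.081   0.095 ] end [ 0.6126 -0.1825  0.095 ] [ 0.5781 -0.0919  0.095 ] [ 0.6146 -0.1915  0.095 ]
```

```bash
cat > go.py <<'E'
import sys
from h import *
# usage: x y z yaw(deg of tool y axis, tool straight down) -> row
def row(x,y,z,yaw):
    s=manip.get_state(); R0=R.from_rotvec(s["tool_rot"]); a=np.radians(yaw)
    ty=np.array([np.cos(a),np.sin(a),0]); tz=np.array([0,0,-1]); R1=R.from_matrix(np.c_[np.cross(ty,tz),ty,tz])
    d=R0.inv().apply(np.array([x,y,z])-s["tool_pos"])*100
    return d.round(2), (R0.inv()*R1).as_rotvec(degrees=True).round(2)
def st():
    s=manip.get_state(); ty=R.from_rotvec(s["tool_rot"]).as_matrix()
    print("t",round(s["t"],2),"pos",s["tool_pos"].round(4),"yaw",np.degrees(np.arctan2(ty[1,1],ty[0,1])).round(1),"tilt",ty[:2,2].round(3),"F",s["contact_force"].round(1),"w",round(s["width"],2),"j",s["joints"].round(2))
if __name__=="__main__":
    st(); v=[float(q) for q in sys.argv[1:]]
    for i in range(0,len(v),4): print(v[i:i+4],*row(*v[i:i+4]))
E
python3 go.py .4775 .140 .18 -25
```

```text
t 0.1 pos [0.2036 0.643  0.247 ] yaw 72.4 tilt [-0.001 -0.002] F [-0.2  0.4 -0.7] w 1.0 j [ 1.11  0.29  1.58 -0.    1.28 -0.15]
[0.4775, 0.14, 0.18, -25.0] [-41.31 -39.66   6.78] [-1.100e-01  9.000e-02  9.742e+01]
```

Request:
{"api": "apply_moves", "payload": {
  "motion": [
    [-41.3, -39.7, 6.7, -0.1, 0.1, 97.4],
    [-41.3, -39.7, 6.7, -0.1, 0.1, 97.4],
    [-41.3, -39.7, 6.7, -0.1, 0.1, 97.4],
    [-41.3, -39.7, 6.7, -0.1, 0.1, 97.4],
    [-41.3, -39.7, 6.7, -0.1, 0.1, 97.4],
    [-41.3, -39.7, 6.7, -0.1, 0.1, 97.4],
    [-41.3, -39.7, 6.7, -0.1, 0.1, 97.4],
    [-41.3, -39.7, 6.7, -0.1, 0.1, 97.4],
    [-41.3, -39.7, 6.7, -0.1, 0.1, 97.4],
    [-41.3, -39.7, 6.7, -0.1, 0.1, 97.4],
    [-41.3, -39.7, 6.7, -0.1, 0.1, 97.4],
    [-41.3, -39.7, 6.7, -0.1, 0.1, 97.4],
    [-41.3, -39.7, 6.7, -0.1, 0.1, 97.4],
    [-41.3, -39.7, 6.7, -0.1, 0.1, 97.4],
    [-41.3, -39.7, 6.7, -0.1, 0.1, 97.4],
    [-41.3, -39.7, 6.7, -0.1, 0.1, 97.4]
  ],
  "fingers": 0.8
}}

```text
t: 1.7
tool_pos: [0.4771, 0.1414, 0.1814]
tool_rot: [-2.646, -1.691, -0.003]
contact_force: [0.7, 0.7, -0.2]
width: 0.804
```

```bash
python3 go.py .4775 .140 .097 -25; python3 - <<'E'
from h import *
c=snap("side","pics/s1.png"); a=c["pixels"][60:290,150:400,::-1]; cv2.imwrite("pics/s1z.png",cv2.resize(np.ascontiguousarray(a),None,fx=2.5,fy=2.5))
E
```

```text
t 1.7 pos [0.4771 0.1414 0.1814] yaw -24.9 tilt [0.001 0.002] F [ 0.7  0.7 -0.2] w 0.8 j [ 0.08 -0.04  2.07  0.    1.12  0.52]
[0.4775, 0.14, 0.097, -25.0] [-0.13  0.1   8.43] [-0.02 -0.13  0.15]
```

View pics/s1z.png

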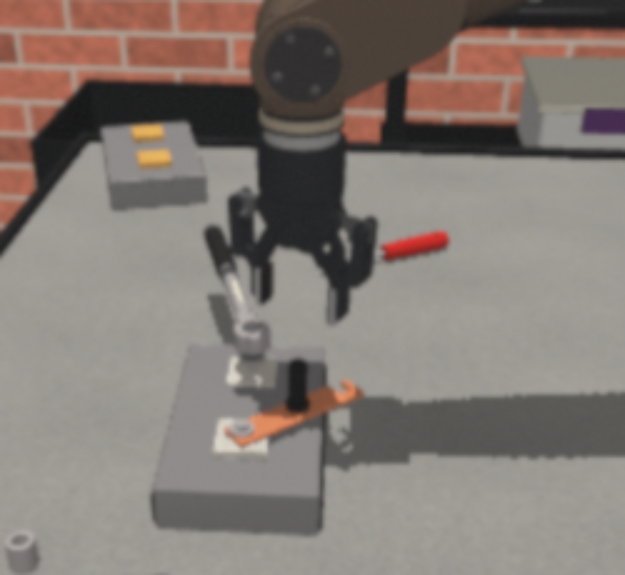

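The gripper hangs with its fingers at about (262,285) and (337,305). That straddles the post at (297,385), so I'll descend and pinch.

Request:
{"api": "apply_moves", "payload": {
  "motion": [
    [-0.1, 0.1, 4, 0, 0, 0],
    [-0.1, 0.1, 8.3, 0, 0, 0],
    [-0.1, 0.1, 8.3, 0, 0, 0],
    [-0.1, 0.1, 8.3, 0, 0, 0]
  ]
}}

```text
t: 2.15
tool_pos: [0.4776, 0.1397, 0.0983]
tool_rot: [-2.646, -1.689, -0.0]
contact_force: [0.4, 0.4, 0.3]
width: 0.802
```

Request:
{"api": "apply_moves", "payload": {
  "motion": [
    [0, 0, 0, 0, 0, 0],
    [0, 0, 0, 0, 0, 0],
    [0, 0, 0, 0, 0, 0],
    [0, 0, 0, 0, 0, 0],
    [0, 0, 0, 0, 0, 0],
    [0, 0, 0, 0, 0, 0],
    [0, 0, 0, 0, 0, 0],
    [0, 0, 0, 0, 0, 0]
  ],
  "fingers": 0.1,
  "force": 25
}}

```text
t: 2.95
tool_pos: [0.4782, 0.1393, 0.0999]
tool_rot: [-2.648, -1.688, -0.002]
contact_force: [-4.4, 0.2, 6.3]
width: 0.2
```

```bash
python3 go.py .491 .130 .097 -25 .508 .123 .097 -25 .530 .1195 .097 -25
```

```text
t 2.95 pos [0.4782 0.1393 0.0999] yaw -25.0 tilt [0.    0.002] F [-4.4  0.2  6.3] w 0.2 j [0.08 0.08 2.12 0.   0.95 0.51]
[0.491, 0.13, 0.097, -25.0] [-0.3   1.55  0.29] [-0.04 -0.13  0.03]
[0.508, 0.123, 0.097, -25.0] [-0.22  3.39  0.29] [-0.04 -0.13  0.03]
[0.53, 0.1195, 0.097, -25.0] [0.39 5.53 0.29] [-0.04 -0.13  0.03]
```

Request:
{"api": "apply_moves", "payload": {
  "motion": [
    [-0.2, 0.75, 0.1, 0, 0, 0],
    [-0.35, 1.5, 0.1, 0, 0, 0],
    [-0.42, 2.15, 0.1, 0, 0, 0],
    [-0.43, 2.8, 0.1, 0, 0, 0],
    [-0.37, 3.45, 0.1, 0, 0, 0],
    [-0.26, 4.1, 0.1, 0, 0, 0],
    [-0.06, 4.7, 0.1, 0, 0, 0],
    [0.12, 5.2, 0.1, 0, 0, 0],
    [0.12, 5.2, 0.1, 0, 0, 0]
  ]
}}

```text
t: 3.85
tool_pos: [0.5253, 0.1173, 0.0985]
tool_rot: [-2.647, -1.691, 0.004]
contact_force: [-5.4, -3.8, 6.3]
width: 0.203
```

```bash
python3 go.py .529 .1185 .097 -25
```

```text
t 3.85 pos [0.5253 0.1173 0.0985] yaw -24.9 tilt [-0.002 -0.001] F [-5.4 -3.8  6.3] w 0.2 j [ 0.03  0.17  2.02 -0.    0.96  0.47]
[0.529, 0.1185, 0.097, -25.0] [0.27 0.29 0.15] [-0.11  0.09  0.13]
```

Request:
{"api": "apply_moves", "payload": {
  "motion": [
    [0.13, 0.17, 0, 0, 0, 0],
    [0.26, 0.35, 0, 0, 0, 0],
    [0.26, 0.35, 0, 0, 0, 0]
  ]
}}

```text
t: 4.15
tool_pos: [0.5278, 0.1178, 0.0984]
tool_rot: [-2.646, -1.69, 0.011]
contact_force: [-11.5, -5.3, 10.6]
width: 0.2
```

Request:
{"api": "apply_moves", "payload": {
  "motion": [
    [0.13, 0.25, 0, 0, 0, 0],
    [0.13, 0.25, 0, 0, 0, 0],
    [0.13, 0.25, 0, 0, 0, 0]
  ]
}}

```text
t: 4.45
tool_pos: [0.528, 0.1178, 0.0983]
tool_rot: [-2.642, -1.689, 0.022]
contact_force: [-19.7, -6.6, 17.3]
width: 0.203
```

Request:
{"api": "apply_moves", "payload": {
  "motion": [
    [-0.05, -0.1, 0, 0, 0, 0],
    [-0.05, -0.1, 0, 0, 0, 0],
    [-0.05, -0.1, 0, 0, 0, 0],
    [-0.05, -0.1, 0, 0, 0, 0],
    [-0.05, -0.1, 0, 0, 0, 0]
  ],
  "fingers": 0.7
}}

```text
t: 4.95
tool_pos: [0.532, 0.1193, 0.0973]
tool_rot: [-2.648, -1.688, -0.003]
contact_force: [-0.8, -0.1, -0.6]
width: 0.698
```

Request:
{"api": "apply_moves", "payload": {
  "motion": [
    [0, 0, -4, 0, 0, 0],
    [0, 0, -8.5, 0, 0, 0],
    [0, 0, -8.5, 0, 0, 0]
  ]
}}

```text
t: 5.25
tool_pos: [0.5362, 0.1193, 0.1898]
tool_rot: [2.644, 1.686, 0.022]
contact_force: [-0.2, -0.8, 0.3]
width: 0.701
```

```bash
python3 go.py .593 -.127 .19 18; python3 - <<'E'
from h import *
c=snap("side","pics/s2.png"); a=c["pixels"][60:290,150:400,::-1]; cv2.imwrite("pics/s2z.png",cv2.resize(np.ascontiguousarray(a),None,fx=2.5,fy=2.5))
E
```

```text
t 5.25 pos [0.5362 0.1193 0.1898] yaw -25.0 tilt [0.015 0.003] F [-0.2 -0.8  0.3] w 0.7 j [0.03 0.06 1.95 0.   1.12 0.47]
[0.593, -0.127, 0.19, 18.0] [-19.93  15.55   0.  ] [  0.85  -0.2  -42.97]
```

View pics/s2z.png

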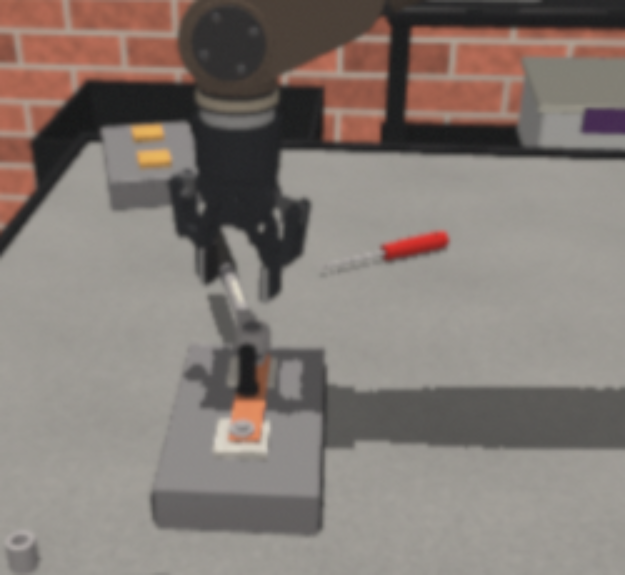

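The link now lies straight along the module, with the post at (247,370) right behind the wrench head, and the bystanders are untouched. Next I'll move above the sleeve.

Request:
{"api": "apply_moves", "payload": {
  "motion": [
    [-19.9, 15.5, 0, 0.8, -0.2, -43],
    [-19.9, 15.5, 0, 0.8, -0.2, -43],
    [-19.9, 15.5, 0, 0.8, -0.2, -43],
    [-19.9, 15.5, 0, 0.8, -0.2, -43],
    [-19.9, 15.5, 0, 0.8, -0.2, -43],
    [-19.9, 15.5, 0, 0.8, -0.2, -43],
    [-19.9, 15.5, 0, 0.8, -0.2, -43],
    [-19.9, 15.5, 0, 0.8, -0.2, -43],
    [-19.9, 15.5, 0, 0.8, -0.2, -43]
  ]
}}

```text
t: 6.2
tool_pos: [0.5876, -0.1252, 0.1809]
tool_rot: [-1.838, -2.533, 0.013]
contact_force: [-0.4, 0.7, 0.5]
width: 0.7
```

```bash
python3 go.py .5925 -.124 .094 18; python3 - <<'E'
from h import *
c=snap("side","pics/s3.png"); a=c["pixels"][40:240,170:370,::-1]; cv2.imwrite("pics/s3z.png",cv2.resize(np.ascontiguousarray(a),None,fx=3,fy=3))
E
```

```text
t 6.2 pos [ 0.5876 -0.1252  0.1809] yaw 18.1 tilt [-0.015  0.   ] F [-0.4  0.7  0.5] w 0.7 j [-0.38  0.2   1.81 -0.01  1.15 -0.69]
[0.5925, -0.124, 0.094, 18.0] [-0.08  0.63  8.68] [-0.79 -0.29  0.07]
```

View pics/s3z.png

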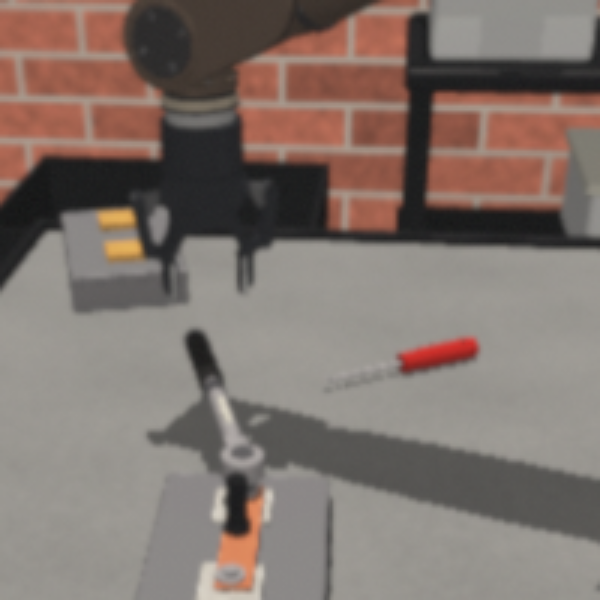

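Request:
{"api": "apply_moves", "payload": {
  "motion": [
    [0, 0.6, 4, -0.8, -0.3, 0],
    [0, 0.6, 8.6, -0.8, -0.3, 0],
    [0, 0.6, 8.6, -0.8, -0.3, 0],
    [0, 0.6, 8.6, -0.8, -0.3, 0],
    [0, 0.6, 8.6, -0.8, -0.3, 0]
  ]
}}

```text
t: 6.75
tool_pos: [0.5945, -0.125, 0.0987]
tool_rot: [1.841, 2.537, 0.002]
contact_force: [-0.1, 0.7, 0.8]
width: 0.697
```

```bash
python3 go.py .5925 -.124 .094 18
```

```text
t 6.75 pos [ 0.5945 -0.125   0.0987] yaw 18.1 tilt [ 0.006 -0.003] F [-0.1  0.7  0.8] w 0.7 j [-0.37  0.3   1.85 -0.    0.98 -0.69]
[0.5925, -0.124, 0.094, 18.0] [ 0.16 -0.16  0.47] [0.28 0.26 0.07]
```

Request:
{"api": "apply_moves", "payload": {
  "motion": [
    [0.1, -0.1, 0.5, 0, 0, 0],
    [0.1, -0.1, 0.5, 0, 0, 0]
  ]
}}

```text
t: 6.95
tool_pos: [0.5922, -0.1245, 0.0923]
tool_rot: [1.843, 2.538, 0.001]
contact_force: [-0.6, 0.3, -0.5]
width: 0.701
```

Request:
{"api": "apply_moves", "payload": {
  "motion": [
    [0, 0, 0, 0, 0, 0],
    [0, 0, 0, 0, 0, 0],
    [0, 0, 0, 0, 0, 0],
    [0, 0, 0, 0, 0, 0],
    [0, 0, 0, 0, 0, 0],
    [0, 0, 0, 0, 0, 0],
    [0, 0, 0, 0, 0, 0]
  ],
  "fingers": 0.2,
  "force": 50
}}

```text
t: 7.65
tool_pos: [0.5925, -0.1243, 0.0913]
tool_rot: [1.844, 2.538, 0.003]
contact_force: [5.3, 1.9, 1.0]
width: 0.275
```

```bash
python3 go.py; python3 - <<'E'
from h import *
s=manip.get_state(); B=np.array([.5305,.066]); p=s["tool_pos"][:2]
d=p-B; r=np.hypot(*d); a0=np.arctan2(d[1],d[0]); Ri=R.from_rotvec(s["tool_rot"]).inv(); print(r,np.degrees(a0))
for mm in (5,10,15,20,25,30,35,40):
    a=a0-mm/1000/.2; v=np.r_[B+r*np.array([np.cos(a),np.sin(a)])-p,0]; print(mm,(Ri.apply(v)*100).round(2),"turn z",np.degrees(mm/200).round(2))
E
```

```text
t 7.65 pos [ 0.5925 -0.1243  0.0913] yaw 18.0 tilt [ 0.005 -0.001] F [5.3 1.9 1. ] w 0.27 j [-0.37  0.31  1.86  0.    0.97 -0.69]
0.20017942041440384 -71.94449042085759
5 [ 0.01 -0.5  -0.  ] turn z 1.43
10 [ 0.02 -1.   -0.  ] turn z 2.86
15 [ 0.05 -1.5  -0.01] turn z 4.3
20 [ 0.1  -2.   -0.01] turn z 5.73
25 [ 0.15 -2.5  -0.01] turn z 7.16
30 [ 0.22 -2.99 -0.01] turn z 8.59
35 [ 0.3  -3.49 -0.01] turn z 10.03
40 [ 0.4  -3.98 -0.02] turn z 11.46
```

Request:
{"api": "apply_moves", "payload": {
  "motion": [
    [0.01, -0.5, 0, 0, 0, 1.4],
    [0.02, -1, 0, 0, 0, 2.9],
    [0.05, -1.5, 0, 0, 0, 4.3],
    [0.1, -2, 0, 0, 0, 5.7],
    [0.15, -2.5, 0, 0, 0, 7.2],
    [0.15, -2.5, 0, 0, 0, 7.2]
  ]
}}

```text
t: 8.25
tool_pos: [0.5691, -0.1304, 0.0918]
tool_rot: [1.998, 2.416, 0.006]
contact_force: [7.2, 3.7, 0.5]
width: 0.273
```

```bash
cat > w.py <<'E'
from h import *
s=manip.get_state(); B=np.array([.5305,.066]); d=s["tool_pos"][:2]-B; r=np.hypot(*d); a=np.arctan2(d[1],d[0]); f=s["contact_force"]
ty=R.from_rotvec(s["tool_rot"]).as_matrix()[:,1]
print("t %.2f r %.4f arc_mm %.1f yaw-a %.1f Ft %.1f Fr %.1f Fz %.1f Mz %.2f w %.3f"%(s["t"],r,(np.radians(-71.94)-a)*200,np.degrees(np.arctan2(ty[1],ty[0])-a),f[0]*-np.sin(a)+f[1]*np.cos(a),(f[:2]@d)/r,f[2],s["ft_torque"][2],s["width"]))
E
python3 w.py
```

```text
t 8.25 r 0.2002 arc_mm 24.3 yaw-a 89.7 Ft 7.8 Fr -2.3 Fz 0.5 Mz 0.14 w 0.273
```

Request:
{"api": "apply_moves", "payload": {
  "motion": [
    [0.01, -0.4, 0, 0, 0, 1.15],
    [0.02, -0.8, 0, 0, 0, 2.3],
    [0.02, -0.8, 0, 0, 0, 2.3]
  ]
}}

```text
t: 8.55
tool_pos: [0.5616, -0.1317, 0.0919]
tool_rot: [2.045, 2.375, 0.007]
contact_force: [7.6, 3.3, -1.0]
width: 0.275
```

```bash
python3 w.py
```

```text
t 8.55 r 0.2001 arc_mm 31.8 yaw-a 89.6 Ft 8.0 Fr -2.1 Fz -1.0 Mz 0.18 w 0.275
```

Request:
{"api": "apply_moves", "payload": {
  "motion": [
    [0, -0.2, 0, 0, 0, 0.6],
    [0.01, -0.4, 0, 0, 0, 1.15]
  ]
}}

```text
t: 8.75
tool_pos: [0.5583, -0.1322, 0.0921]
tool_rot: [2.067, 2.354, 0.008]
contact_force: [10.6, 4.3, -0.2]
width: 0.277
```

```bash
python3 w.py
```

```text
t 8.75 r 0.2001 arc_mm 35.2 yaw-a 89.4 Ft 11.1 Fr -2.8 Fz -0.2 Mz 0.36 w 0.277
```

Request:
{"api": "apply_moves", "payload": {
  "motion": [
    [0, -0.2, 0, 0, 0, 0.6],
    [0.01, -0.4, 0, 0, 0, 1.15]
  ]
}}

```text
t: 8.95
tool_pos: [0.5545, -0.1327, 0.0922]
tool_rot: [2.09, 2.333, 0.008]
contact_force: [10.2, 4.2, -0.7]
width: 0.279
```

```bash
python3 w.py
```

```text
t 8.95 r 0.2001 arc_mm 39.0 yaw-a 89.4 Ft 10.6 Fr -2.9 Fz -0.7 Mz 0.43 w 0.279
```

Request:
{"api": "apply_moves", "payload": {
  "motion": [
    [0, -0.2, 0, 0, 0, 0.6],
    [0.01, -0.4, 0, 0, 0, 1.15]
  ]
}}

```text
t: 9.15
tool_pos: [0.5507, -0.1331, 0.0923]
tool_rot: [2.113, 2.312, 0.009]
contact_force: [10.8, 4.8, 0.1]
width: 0.273
```

```bash
python3 w.py
```

```text
t 9.15 r 0.2001 arc_mm 42.8 yaw-a 89.4 Ft 11.2 Fr -3.7 Fz 0.1 Mz 0.49 w 0.273
```

Request:
{"api": "apply_moves", "payload": {
  "motion": [
    [0, -0.2, 0, 0, 0, 0.6],
    [0.01, -0.4, 0, 0, 0, 1.15]
  ]
}}

```text
t: 9.35
tool_pos: [0.5468, -0.1334, 0.0924]
tool_rot: [2.136, 2.29, 0.009]
contact_force: [10.8, 3.6, -0.4]
width: 0.272
```

```bash
python3 w.py
```

```text
t 9.35 r 0.2001 arc_mm 46.7 yaw-a 89.3 Ft 11.0 Fr -2.8 Fz -0.4 Mz 0.46 w 0.272
```

Request:
{"api": "apply_moves", "payload": {
  "motion": [
    [0, -0.2, 0, 0, 0, 0.6],
    [0.01, -0.4, 0, 0, 0, 1.15]
  ]
}}

```text
t: 9.55
tool_pos: [0.5429, -0.1337, 0.0924]
tool_rot: [2.158, 2.268, 0.009]
contact_force: [11.2, 2.8, -1.1]
width: 0.27
```

```bash
python3 w.py
```

```text
t 9.55 r 0.2001 arc_mm 50.6 yaw-a 89.3 Ft 11.3 Fr -2.1 Fz -1.1 Mz 0.52 w 0.270
```

Request:
{"api": "apply_moves", "payload": {
  "motion": [
    [0, -0.2, 0, 0, 0, 0.6],
    [0.01, -0.4, 0, 0, 0, 1.15]
  ]
}}

```text
t: 9.75
tool_pos: [0.5391, -0.1339, 0.0925]
tool_rot: [2.181, 2.246, 0.01]
contact_force: [12.8, 3.9, -0.8]
width: 0.273
```

```bash
python3 w.py
```

```text
t 9.75 r 0.2000 arc_mm 54.4 yaw-a 89.2 Ft 13.0 Fr -3.4 Fz -0.8 Mz 0.49 w 0.273
```

Request:
{"api": "apply_moves", "payload": {
  "motion": [
    [0, -0.2, 0, 0, 0, 0.6],
    [0.01, -0.4, 0, 0, 0, 1.15]
  ]
}}

```text
t: 9.95
tool_pos: [0.5353, -0.134, 0.0926]
tool_rot: [2.203, 2.224, 0.01]
contact_force: [11.6, 3.9, -0.2]
width: 0.274
```

```bash
python3 w.py
```

```text
t 9.95 r 0.2000 arc_mm 58.3 yaw-a 89.2 Ft 11.7 Fr -3.6 Fz -0.2 Mz 0.47 w 0.274
```

Request:
{"api": "apply_moves", "payload": {
  "motion": [
    [0, -0.2, 0, 0, 0, 0.6],
    [0.01, -0.4, 0, 0, 0, 1.15]
  ]
}}

```text
t: 10.15
tool_pos: [0.5314, -0.134, 0.0927]
tool_rot: [2.225, 2.202, 0.01]
contact_force: [12.8, 3.4, -0.6]
width: 0.272
```

```bash
python3 w.py
```

```text
t 10.15 r 0.2000 arc_mm 62.1 yaw-a 89.1 Ft 12.8 Fr -3.3 Fz -0.6 Mz 0.53 w 0.272
```

Request:
{"api": "apply_moves", "payload": {
  "motion": [
    [0, -0.2, 0, 0, 0, 0.6],
    [0.01, -0.4, 0, 0, 0, 1.15]
  ]
}}

```text
t: 10.35
tool_pos: [0.5276, -0.134, 0.0927]
tool_rot: [2.246, 2.179, 0.011]
contact_force: [13.7, 2.6, -0.6]
width: 0.28
```

```bash
python3 w.py
```

```text
t 10.35 r 0.2000 arc_mm 66.0 yaw-a 89.1 Ft 13.6 Fr -2.8 Fz -0.6 Mz 0.52 w 0.280
```

Request:
{"api": "apply_moves", "payload": {
  "motion": [
    [0, -0.2, 0, 0, 0, 0.6],
    [0.01, -0.4, 0, 0, 0, 1.15]
  ]
}}

```text
t: 10.55
tool_pos: [0.5238, -0.1338, 0.0928]
tool_rot: [2.268, 2.156, 0.011]
contact_force: [13.6, 2.3, -1.0]
width: 0.275
```

```bash
python3 w.py
```

```text
t 10.55 r 0.1999 arc_mm 69.8 yaw-a 89.0 Ft 13.5 Fr -2.8 Fz -1.0 Mz 0.48 w 0.275
```

Request:
{"api": "apply_moves", "payload": {
  "motion": [
    [0, -0.2, 0, 0, 0, 0.6],
    [0.01, -0.4, 0, 0, 0, 1.15]
  ]
}}

```text
t: 10.75
tool_pos: [0.5195, -0.1336, 0.0927]
tool_rot: [2.291, 2.133, 0.011]
contact_force: [11.5, 3.1, -0.5]
width: 0.274
```

```bash
python3 w.py
```

```text
t 10.75 r 0.1999 arc_mm 74.0 yaw-a 89.1 Ft 11.3 Fr -3.7 Fz -0.5 Mz 0.27 w 0.274
```

Request:
{"api": "apply_moves", "payload": {
  "motion": [
    [0, -0.2, 0, 0, 0, 0.6],
    [0, -0.3, 0, 0, 0, 0.9]
  ]
}}

```text
t: 10.95
tool_pos: [0.5148, -0.1332, 0.092]
tool_rot: [2.312, 2.115, 0.007]
contact_force: [8.0, 0.8, -0.2]
width: 0.273
```

```bash
python3 w.py
```

```text
t 10.95 r 0.1998 arc_mm 78.7 yaw-a 89.4 Ft 8.0 Fr -1.4 Fz -0.2 Mz -0.18 w 0.273
```

Request:
{"api": "apply_moves", "payload": {
  "motion": [
    [0, -0.2, 0, 0, 0, 0.6],
    [0, -0.2, 0, 0, 0, 0.6]
  ]
}}

```text
t: 11.15
tool_pos: [0.5116, -0.1329, 0.0914]
tool_rot: [2.327, 2.103, 0.005]
contact_force: [4.7, 0.2, 0.2]
width: 0.271
```

```bash
python3 w.py; python3 - <<'E'
from h import *
c=snap("top","pics/t4.png"); a=c["pixels"][140:240,165:325,::-1]; cv2.imwrite("pics/t4z.png",cv2.resize(np.ascontiguousarray(a),None,fx=5,fy=5,interpolation=cv2.INTER_CUBIC))
E
python3 w.py
```

```text
t 11.15 r 0.1998 arc_mm 81.9 yaw-a 89.6 Ft 4.6 Fr -0.6 Fz 0.2 Mz -0.50 w 0.271
t 11.20 r 0.1998 arc_mm 81.9 yaw-a 89.6 Ft 5.7 Fr -2.0 Fz 0.2 Mz -0.42 w 0.274
```

View pics/t4z.png

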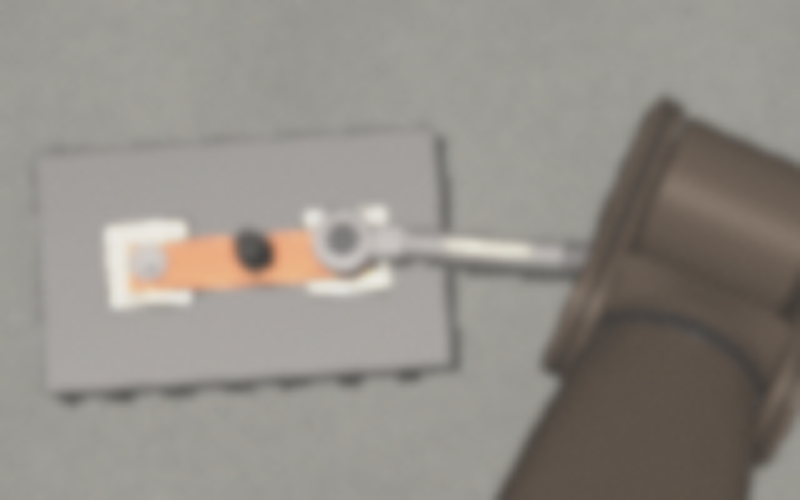

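Force has fallen from 13.6 N to about 5 N over roughly 10 mm, so the click is made. The picture shows the link straight along the module with its post at (255,250), and the handle slightly bent at the neck near (395,243). I'll stop here and release.

Request:
{"api": "apply_moves", "payload": {
  "motion": [
    [0, 0, 0, 0, 0, 0],
    [0, 0, 0, 0, 0, 0],
    [0, 0, 0, 0, 0, 0],
    [0, 0, 0, 0, 0, 0],
    [0, 0, 0, 0, 0, 0],
    [0, 0, 0, 0, 0, 0]
  ],
  "fingers": 0.9
}}

```text
t: 11.8
tool_pos: [0.5097, -0.1326, 0.0901]
tool_rot: [2.327, 2.109, -0.001]
contact_force: [-0.4, -0.6, 0.4]
width: 0.901
```

Request:
{"api": "apply_moves", "payload": {
  "motion": [
    [0, 0, -4, 0, 0, 0],
    [0, 0, -9, 0, 0, 0],
    [0, 0, -12, 0, 0, 0],
    [0, 0, -12, 0, 0, 0],
    [0, 0, -12, 0, 0, 0],
    [0, 0, -12, 0, 0, 0],
    [0, 0, -12, 0, 0, 0],
    [0, 0, -12, 0, 0, 0]
  ]
}}

```text
t: 12.6
tool_pos: [0.5095, -0.1322, 0.209]
tool_rot: [-2.327, -2.109, 0.001]
contact_force: [0.2, 0.8, -0.6]
width: 0.898
```

```bash
python3 w.py; python3 - <<'E'
from h import *
c=snap("side","pics/s5.png"); cv2.imwrite("pics/s5z.png",cv2.resize(np.ascontiguousarray(c["pixels"][80:380,100:400,::-1]),None,fx=2,fy=2))
E
```

```text
t 12.60 r 0.1993 arc_mm 84.1 yaw-a 90.4 Ft 0.2 Fr -0.8 Fz -0.6 Mz 0.01 w 0.898
```

View pics/s5z.png

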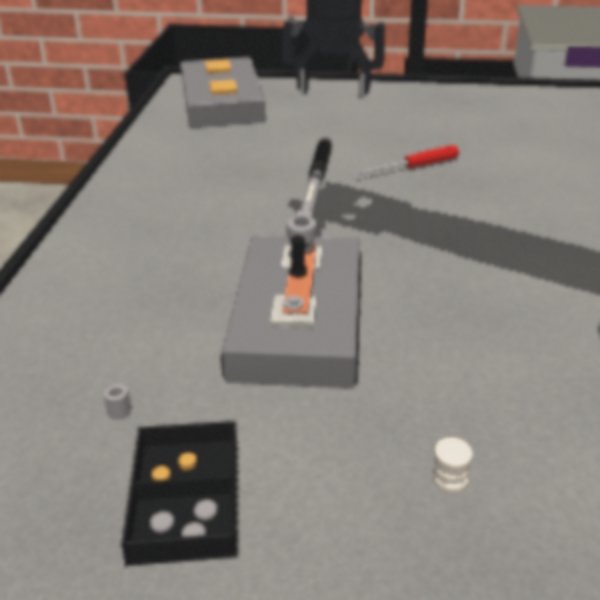

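The arm is clear and the link is home, with its post at (298,256). The wrench is free and straight at (315,185), and the bystanders are where they were. I'm handing in.

```bash
python3 -c "
from rig import manip
print(manip.finish_job())"
```

```text
the job is handed in; nothing more can be done
None
```

I swung the link home, pulled the wrench until it clicked, let go and handed the job in at about 12.7 s. No verdict was reported, so the results below are my own readings.

- **Link:** I pinched the post and swung it until it met the solid stop. The force rose to about 20 N with no further movement. The later pictures show the link straight along the module at the bolt.
- **Wrench:** I gripped the sleeve and pulled it clockwise about 82 mm along its arc. The force climbed to 13.6 N, then fell to about 5 N over the last 10 mm or so. That is past the 6 mm click and should be well short of 20 mm, and I stopped there.
- **Release:** I opened the gripper and lifted clear. The contact force was about zero. The last picture shows the handle looking straight and the screwdriver, insulator and socket apparently where they were.

I judged the break-over travel from the force drop and the arm's position. I did not measure the neck angle directly, or check the handle's straightness to the 4 mm limit. None of the checks I made failed or disagreed.

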